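# Set the inspection camera to its working-distance pointer and lock it

### The job

Bring the inspection camera to its working distance: swing the carriage's clamp lever out to release it, then push the stiff carriage along the rail towards the circuit board, a little at a time, until its front edge is level with the tip of the steel pointer clamped beside the rail, never letting it run past. Then swing the lever back in to lock the carriage there. Push only on the carriage and its lever, gently, never on the camera or lens, and leave the loose things lying about where they are.

Things in the scene. Friction and masses are not known exactly. Their poses are not given: they have to be found in the camera images.
- rail: Fixed aluminium optical rail, 600 long, 70 wide, 35 high, standing on the table. Origin on the table, on the rail's centre line. Its y axis runs along the rail in the direction the camera looks (the carriage is to be pushed to +y); its x axis points sideways to the side with the lever and the pointer; z up. The rail spans y = -260 to +340. A small red-jawed vise at y = +270 holds a circuit board upright, 100 wide, top 132 above the table.
- carriage (a joint): Position of the carriage along the rail in m (0 to 0.25), growing towards the circuit board. It carries the camera, 0.9 kg in all. Released, it moves stiffly, with about 7 N of dry friction, and stops at once when no longer pushed; with the lever locked it holds against a push of 20 N.
- front_edge (a point): Top corner of the carriage's front edge on the lever's side. The carriage is a dark metal plate 150 long along the rail, 90 wide (45 to either side of the centre line), its top 54 and its underside 36 above the table. Side cheeks reach down to 16. The front edge is straight across the rail. This point is 45 from the centre line, 54 above the table.
- tail (a point): Centre of the carriage's flat rear end face, where it can be pushed: 90 wide, from 36 to 54 above the table (this point at 45), 150 behind the front edge. The rail top below and behind it is at 35. The plate's top is bare for 60 ahead of the face, up to the connectors on the camera's back.
- camera: Grey video camera, 56 wide and 84 long, with a black and steel lens tube of 45 diameter, mounted lengthwise on the carriage, 54 to 120 above the table; its body's back lies 75 ahead of the tail face and its lens end 155 beyond the carriage's front edge. Origin on the plate's top, in the middle of the carriage. Not to be touched.
- clamp (a joint): Angle of the clamp lever in rad, 0 to 1.5, seen from above growing counter-clockwise. 0: locked, lever parallel to the rail, pointing back (rail -y). 1.5: swung out, square to the rail, pointing to rail +x. Locked for certain below 0.2, free above 0.6 (swing it well out, past 0.8). It turns with about 0.15 N m of friction, a little more near its locked end, and stays where it is left.
- lever_hub (a point): On the lever's vertical pivot axis, at the top of its steel hub (26 diameter), 72 above the table, 62 from the rail's centre line and 55 ahead of the tail face.
- lever_end (a point): Free end of the black clamp lever, 90 from the pivot axis and 74 above the table. The lever is a round bar of 18 diameter from 28 to 90 out; its axis is 70 above the table at the inner and 74 at the outer end. When locked its last 35 reach back past the tail face. Beyond 35 from the pivot axis nothing stands beneath it but the rail (35 high) or the table; locked, it is clear of everything for 50 or more on its inner side behind the tail face.
- pointer_tip (a point): Tip of the steel pointer, a flat diamond point 51 above the table, on a dark clamp block (26 x 28, 46 high) fixed beside the rail. It points across the rail at the carriage's side, 2 clear of it. The carriage's front edge is to stand level with it, measured along the rail.
- screwdriver: Screwdriver 190 long lying on the robot's side of the rail. Bystander.
- ext_tube: Black extension tube, 36 diameter and 36 high, standing on the robot's side of the rail. Bystander.
- spare_board: Spare circuit board, 90 x 120, lying flat beside the rail on the pointer's side, near the vise. Bystander.
- wrench: Wrench 150 long lying on the robot's right. Bystander.
- solder_reel: Reel, 60 diameter and 46 high, standing beyond the rail. Bystander.
- air_can: Spray can, 64 diameter and 190 high, on the left of the robot. Bystander.
Things that resemble listed ones, but are neither listed nor needed, are in the scene too. There is more than one size of the part that bears pointer_tip; the job needs the larger.

How it is judged:
By the outcome, as a careful person would: the job done as asked, in the order asked, and still so for the second after the job is handed in, with the robot touching nothing.
It also fails if it takes over 67 s, if anything falls off the work surface, if the arm or the gripper's body presses on something with over 40 N, if the wrist force passes 120 N, or if a joint passes its speed limit or range.

### The arm

A 7-joint arm with a two-finger parallel gripper is mounted at the origin on the work surface. World frame = base frame: x ahead of the robot, y to its left, z up, the work surface at z = 0. Lengths are in m, angles in degrees, forces in N, time in s.
With the tool pointing down it reaches from about 0.425 to 0.875 m from the base axis. Payload 9.9 kg.
Tool frame: the origin (TCP) lies midway between the tips of the shut fingers; the grasp point (between the pads) lies 19 mm behind it; z points along the fingers, y is the line along which they close (so a half turn about z gives the same grasp; the last joint's range is limited). The gripper opens to 85 mm and grips with 20 to 120 N. Pads are 22 mm wide; open, the fingers measure 114 mm over their backs; the gripper's body (76 mm by 85 mm) begins 54 mm behind the grasp point. The pads swing forward as they close: fully open they stand 13 mm farther back than shut.
Start: joints at [62.578, 32.985, 1.427, 82.34, -0.859, 64.687, -3.237], TCP at [0.26, -0.623, 0.231] pointing down, gripper open.
Joint ranges: [-157.87, 157.87], [-19.46, 123.44], [-87.15, 90], [11.01, 140.99], [-62.26, 242.26], [9.8, 113.94], [-161.44, 161.44]. Speed limits (degrees/s): [127.2, 127.2, 172.46, 172.46, 180, 180, 180].

### API

Orientations are given as a 3x3 rotation matrix whose columns are the frame's x, y, z axes.
In Python, from workcell import * gives the robot as it stands. The module is installed in compiled form; this text tells all that it offers.
- The arm moves only by the tool play_rows, never from a script. Its argument "motion" is a list of rows, each a list of 2 entries, a list of its own where there are three numbers: the shift along the world's x, y, z scaled (see below), then the turn, a rotation vector about the world's x, y, z scaled (see below). In form: [[[tx, ty, tz], [wx, wy, wz]], ...]. A call has 1 to 12 rows; each row shifts and turns the commanded pose from where the row before left it; what a row does not reach is not made up. The controller multiplies each number of a shift by 0.1 m and each number of a turn by 180 degrees. A row lasts 1/10 s, in which the tool goes at most 50 mm and 8.59 degrees, less where a joint would pass 70% of its speed; a pose out of reach is approached as far as the arm can. A call with a number of a shift or a turn outside -1 to 1 is refused whole. A call with a gripper value outside its range is refused whole. "gripper" is the opening, from -1 (shut) to 1 (fully open), set as the call begins (left out, the last holds). The fingers move at their own pace and stop on an object; the grip force is fixed at half the most. Time passes only in rows, so rows that do not move let the fingers close. It gives the time, the measured TCP pose, the force, the opening and the grip force at its end, in the units of the state.
- state(): the state, without advancing time (a new reading comes with each control period).
- grab_frame(name): name is "scene" or "side" or "wrist"; returns the picture (480x640x3 uint8, blue, green, red); there is no depth.
- get_calibration(name): a dict with "intrinsics" (3x3 intrinsics, pixels), "view" (4x4, takes a point from world to camera coordinates); the wrist camera has in their place "hand_eye" (4x4, takes a point from camera to tool coordinates, whose origin is the TCP and whose axes are the flange's). Camera axes: x right, y down, z forward; pixel columns grow to the right and rows downward; lengths in m; the calibration is good to about 2 mm. A picture is of the moment at which its call begins: read the wrist's pose just before it. get_calibration takes no time and is no camera call.
- finish_job(): hands the job in; it is judged then, once.
Trained networks look in the newest picture that a camera, given by its name, has taken for a name from the list of things; names that differ only in an ending like _2 or _b are one class to them, and where a whole thing is asked for, a point or a joint stands for the part that bears it (a point fixed in the world has none). Each returns a list of dicts, best first, with "conf" (0 to 1); they miss things now and then, are a little off and sometimes report something else, mostly with a low value. They report only what shows in the picture. A call takes as long as a camera call. They do not tell look-alikes from the thing itself.
- spot_in(camera, name): "rect" ([left, top, right, bottom] in pixels, round what is visible of it).
The state is a dict: "time": time; "joint_pos": joint angles; "joint_vel": joint speeds; "joint_efforts": joint torques, N m; "tcp_pos": TCP position; "orientation": TCP orientation; "force": force on the tool from outside, world axes, zero at the start; "wrist_torque": the same for the moment, N m; "opening": finger opening in m; "grip_force": force on a finger pad.
Only numpy, scipy, OpenCV 4.12 (cv2) and the standard library are available. Lean on these libraries where they do the work, as an engineer would, in place of code of your own. Each camera call takes 0.05 s, during which the arm holds its last target. There are 200 camera calls.

## Working session

There is one attempt and no reset: what is moved stays moved. The work goes in short steps, Python scripts to look and compute and a tool call to move; the robot and the scene stay as the last step left them, time stands still between calls to the robot, and variables do not carry over. Pictures are saved under pics/ and viewed, at most 10 in all, crops included, and the job is handed in when it is done.

Besides the shell and the picture viewer there is one more tool, called after "Request:" as a command line: name --argument value ..., lists and objects as JSON in quotes. play_rows: Moves the arm, as the interface text tells. Shifts and turns lie within -1 to 1; 1 stands for 0.1 m of shift or 180 degrees of turn. Its arguments: {"type":"object","properties":{"motion":{"type":"array"},"gripper":{"type":"number"}},"required":["motion"]}

```bash
mkdir -p pics; python3 - <<'E'
from workcell import *
import cv2, numpy as np
np.set_printoptions(precision=4,suppress=True)
for c in ["scene","side"]:
    im=grab_frame(c); cv2.imwrite(f"pics/{c}0.png",im)
    k=get_calibration(c); print(c,k["intrinsics"].tolist()); print(k["view"])
    for n in ["rail","carriage","front_edge","tail","camera","clamp","lever_hub","lever_end","pointer_tip"]:
        try: print(n,[([round(v) for v in d["rect"]],round(d["conf"],2)) for d in spot_in(c,n)[:4]])
        except Exception as e: print(n,e)
print(get_calibration("wrist")); print(state())
E
```

```text
scene [[561.3149513881904, 0.0, 327.5025218129902], [0.0, 561.3149513881904, 218.147692314524], [0.0, 0.0, 1.0]]
[[ 0.3157  0.9488 -0.0015 -0.1649]
 [ 0.7989 -0.2667 -0.5391 -0.3737]
 [-0.5119  0.169  -0.8422  1.7551]
 [ 0.      0.      0.      1.    ]]
rail [([255, 144, 468, 262], 0.93)]
carriage [([269, 185, 388, 261], 0.61)]
front_edge [([270, 184, 388, 259], 0.92)]
tail [([271, 188, 386, 262], 0.79)]
camera [([297, 186, 386, 230], 0.85)]
clamp [([274, 238, 310, 258], 0.72), ([320, 182, 333, 195], 0.26)]
lever_hub [([271, 237, 309, 263], 0.74)]
lever_end [([274, 241, 311, 259], 0.63), ([254, 145, 466, 264], 0.22)]
pointer_tip [([360, 222, 378, 243], 0.59), ([390, 247, 404, 265], 0.43)]
side [[492.61656110377294, 0.0, 314.5127315347442], [0.0, 492.61656110377294, 234.77956332002898], [0.0, 0.0, 1.0]]
[[ 0.9735 -0.2279  0.0173 -0.5181]
 [-0.1247 -0.593  -0.7955  0.1286]
 [ 0.1915  0.7723 -0.6057  0.9739]
 [ 0.      0.      0.      1.    ]]
rail [([242, 136, 366, 327], 0.83)]
carriage [([276, 184, 367, 306], 0.58)]
front_edge [([276, 184, 366, 306], 0.95)]
tail [([274, 181, 365, 305]
[... 475 characters left out ...]
,
       [ 0.0009, -0.2937,  0.9559, -0.1428],
       [ 0.    ,  0.    ,  0.    ,  1.    ]])}
{'time': 1.0, 'joint_pos': array([62.5776, 32.9852,  1.4246, 82.3406, -0.8601, 64.687 , -3.2367]), 'joint_vel': array([ 0.0717, -0.0336,  0.0936, -0.0371,  0.0678, -0.0262,  0.012 ]), 'joint_efforts': array([  0.0003, -76.5511,   2.2497, -28.63  ,   0.0156,   0.0025,
         0.    ]), 'tcp_pos': array([ 0.2597, -0.6231,  0.2313]), 'orientation': array([[ 0.9231,  0.3847,  0.    ],
       [ 0.3847, -0.9231,  0.    ],
       [ 0.    , -0.    , -1.    ]]), 'force': array([ 0.2625,  0.6784, -0.7998]), 'wrist_torque': array([ 0.0359, -0.0013, -0.021 ]), 'grip_force': 0.0, 'opening': 0.08534190149509728}
```

```bash
python3 - <<'E'
import cv2
a=cv2.imread("pics/scene0.png")[130:290,235:485]; cv2.imwrite("pics/sc_crop.png",cv2.resize(a,(800,512),interpolation=cv2.INTER_CUBIC))
b=cv2.imread("pics/side0.png")[125:335,190:430]; cv2.imwrite("pics/si_crop.png",cv2.resize(b,(686,600),interpolation=cv2.INTER_CUBIC))
E
```

```text
(no output)
```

View pics/sc_crop.png

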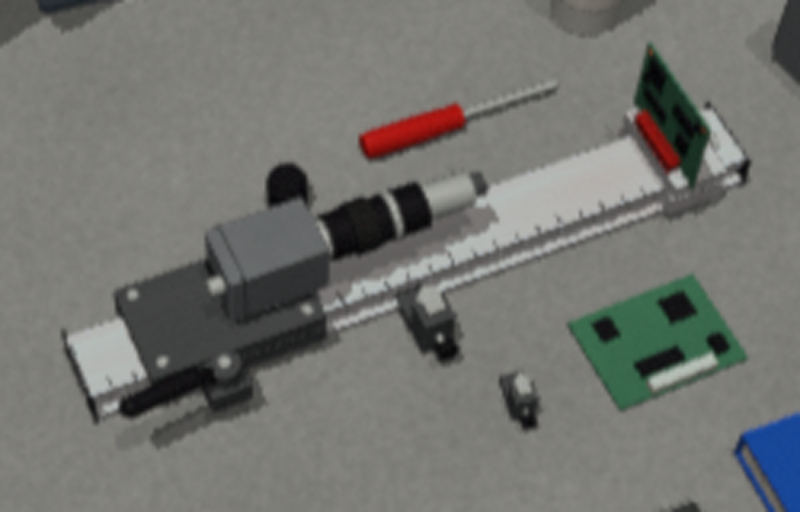

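View pics/si_crop.png

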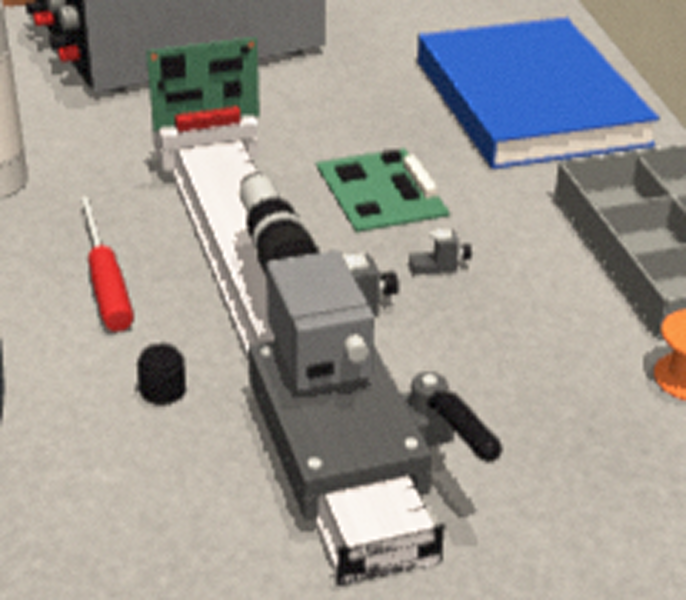

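View pics/scene0.png

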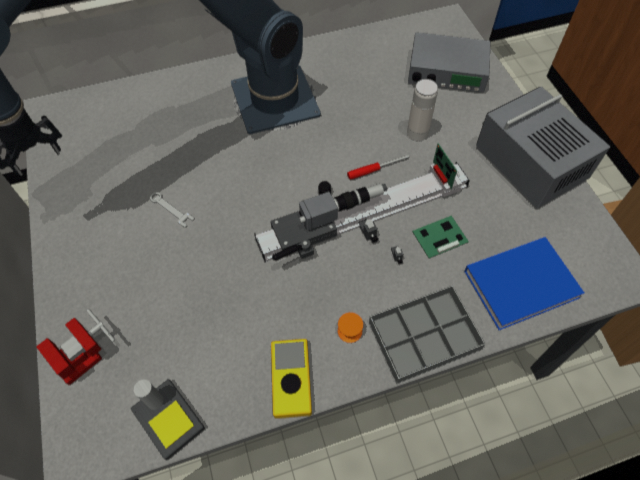

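```bash
cat > h.py <<'E'
from workcell import *
import cv2, numpy as np
from scipy.optimize import least_squares
np.set_printoptions(precision=4,suppress=True)
def cam(name,st=None):
    k=get_calibration(name)
    if name!="wrist": return k["intrinsics"],k["view"]
    T=np.eye(4); T[:3,:3]=st["orientation"]; T[:3,3]=st["tcp_pos"]
    return k["intrinsics"],np.linalg.inv(T@k["hand_eye"])
def proj(c,P):
    K,V=c; p=V[:3,:3]@np.asarray(P,float)+V[:3,3]; u=K@p; return u[:2]/u[2]
def ray(c,uv,z):
    K,V=c; R=V[:3,:3]; o=-R.T@V[:3,3]; d=R.T@np.linalg.solve(K,[uv[0],uv[1],1]); return o+d*(z-o[2])/d[2]
def rail(p,P): # rail frame -> world, p=x,y,yaw
    c,s=np.cos(p[2]),np.sin(p[2]); return np.array([p[0]+c*P[0]-s*P[1],p[1]+s*P[0]+c*P[1],P[2]])
# model points: params x,y,yaw,f(front edge y),a(lever angle),py(pointer y)
M=dict(RLt=lambda p:(-.035,-.26,.035),RRt=lambda p:(.035,-.26,.035),FRt=lambda p:(.035,.34,.035),RRb=lambda p:(.035,-.26,0),
 TL=lambda p:(-.045,p[3]-.15,.054),TR=lambda p:(.045,p[3]-.15,.054),FR=lambda p:(.045,p[3],.054),FL=lambda p:(-.045,p[3],.054),
 hub=lambda p:(.062,p[3]-.095,.072),end=lambda p:(.062+.09*np.sin(p[4]),p[3]-.095-.09*np.cos(p[4]),.074),tip=lambda p:(.047,p[5],.051))
def fit(obs,p0,fix=()):
    def r(p): return np.concatenate([proj(c,rail(p,M[n](p)))-uv for c,n,uv in obs])
    s=least_squares(r,p0,loss="soft_l1",f_scale=2); return s.x,r(s.x).reshape(-1,2)
E
python3 - <<'E'
from h import *
S,D=cam("scene"),cam("side")
f=lambda u,v:np.array([235+u/3.2,130+v/3.2]); g=lambda u,v:np.array([190+u*240/686,125+v*.35])
obs=[(S,"RLt",f(66,333)),(S,"RRt",f(95,402)),(S,"TL",f(118,292)),(S,"TR",f(150,372)),(S,"FR",f(325,303)),(S,"hub",f(228,360)),(S,"end",f(122,406)),(S,"tip",f(402,293)),
(D,"RLt",g(338,545)),(D,"RRt",g(440,520)),(D,"TL",g(303,490)),(D,"TR",g(430,455)),(D,"hub",g(430,380)),(D,"end",g(495,450)),(D,"RRb",g(440,555)),(D,"FL",g(250,350))]
p,r=fit(obs,[.5,.1,.2,0,0,.1]); print(p,np.degrees(p[2]))
for o,e in zip(obs,r): print(o[1],e)
for n in M: print(n,rail(p,M[n](p)))
E
```

```text
[ 0.4894  0.0812  0.0926 -0.0659  0.1301 -0.0011] 5.308423257052244
RLt [ 0.0636 -1.1828]
RRt [ 0.4099 -0.9884]
TL [-2.2003 -1.1064]
TR [0.4383 1.6913]
FR [0.4373 2.6858]
hub [-1.2697 -0.4642]
end [-0.2396  1.3343]
tip [-0.4782 -1.5696]
RLt [ 0.6017 -0.1756]
RRt [0.4569 0.2795]
TL [ 0.6307 -3.2961]
TR [ 1.0301 -0.8811]
hub [-0.4303 -1.0365]
end [-0.1923  1.8187]
RRb [-0.5295  0.9283]
FL [-1.4865 -1.9271]
RLt [ 0.4786 -0.181   0.035 ]
RRt [ 0.5483 -0.1745  0.035 ]
FRt [0.4928 0.4229 0.035 ]
RRb [ 0.5483 -0.1745  0.    ]
TL [ 0.4645 -0.138   0.054 ]
TR [ 0.5542 -0.1297  0.054 ]
FR [0.5403 0.0197 0.054 ]
FL [0.4507 0.0113 0.054 ]
hub [ 0.566  -0.0734  0.072 ]
end [ 0.5859 -0.1611  0.074 ]
tip [0.5363 0.0844 0.051 ]
```

Request:
play_rows --motion '[[[0.12, 0.296, 0.04], [0, 0, -0.008]], [[0.12, 0.296, 0.04], [0, 0, -0.008]], [[0.12, 0.296, 0.04], [0, 0, -0.008]], [[0.12, 0.296, 0.04], [0, 0, -0.008]], [[0.12, 0.296, 0.04], [0, 0, -0.008]], [[0.12, 0.296, 0.04], [0, 0, -0.008]], [[0.12, 0.296, 0.04], [0, 0, -0.008]], [[0.12, 0.296, 0.04], [0, 0, -0.008]], [[0.12, 0.296, 0.04], [0, 0, -0.008]], [[0.12, 0.296, 0.04], [0, 0, -0.008]], [[0.12, 0.296, 0.04], [0, 0, -0.008]], [[0.12, 0.296, 0.04], [0, 0, -0.008]]]' --gripper -1

```text
time: 2.2
tcp_pos: [0.404, -0.2666, 0.2797]
orientation: [[0.996, 0.092, 0.0], [0.092, -0.996, -0.0], [0.0, 0.0, -1.0]]
force: [0.1, -0.1, -0.4]
opening: 0.0001
grip_force: 0.0
```

Request:
play_rows --motion '[[[0.12, 0.296, 0], [0, 0, 0]], [[0.12, 0.296, 0], [0, 0, 0]], [[0.12, 0.296, 0], [0, 0, 0]], [[0.12, 0.296, 0], [0, 0, 0]], [[0.12, 0.296, 0], [0, 0, 0]], [[0.12, 0.296, 0], [0, 0, 0]], [[0.12, 0.296, 0], [0, 0, 0]], [[0.12, 0.296, 0], [0, 0, 0]], [[0.12, 0.296, 0], [0, 0, 0]], [[0.12, 0.296, 0], [0, 0, 0]], [[0.12, 0.296, 0], [0, 0, 0]], [[0.12, 0.296, 0], [0, 0, 0]]]'

```text
time: 3.4
tcp_pos: [0.548, 0.0886, 0.2795]
orientation: [[0.996, 0.093, 0.0], [0.093, -0.996, 0.0], [0.0, 0.0, -1.0]]
force: [0.5, -0.3, -0.1]
opening: -0.0
grip_force: 0.0
```

Request:
play_rows --motion '[[[0, 0, 0], [0, 0, 0]], [[0, 0, 0], [0, 0, 0]]]'

```text
time: 3.6
tcp_pos: [0.5476, 0.0878, 0.2791]
orientation: [[0.996, 0.095, -0.0], [0.095, -0.996, -0.0], [-0.0, 0.0, -1.0]]
force: [0.7, -0.7, 0.2]
opening: 0.0001
grip_force: 0.0
```

```bash
python3 - <<'E'
from h import *
s=state(); im=grab_frame("wrist"); cv2.imwrite("pics/w1.png",im); import pickle; pickle.dump(s,open("w1.pkl","wb"))
print(s["tcp_pos"],s["orientation"],s["time"],s["force"],s["opening"])
c=cam("wrist",s); p=[ 0.4894,0.0812,0.0926,-0.0659,0.1301,-0.0011]
for n in M: print(n,proj(c,rail(p,M[n](p))))
for n in ["pointer_tip","clamp","carriage"]: print(n,[(np.round(d["rect"]),round(d["conf"],2)) for d in spot_in("wrist",n)[:3]])
E
```

```text
[0.5476 0.0878 0.2791] [[ 0.9955  0.0945 -0.0004]
 [ 0.0945 -0.9955 -0.0001]
 [-0.0004  0.0001 -1.    ]] 3.6 [ 0.6808 -0.6539  0.2364] 8.975301069700697e-05
RLt [536.0494 275.5815]
RRt [547.702  217.5352]
FRt [  8.6296 216.471 ]
RRb [529.5432 210.4016]
TL [505.3282 290.4375]
TR [518.9908 212.6761]
FR [376.6739 212.3953]
FL [372.3493 290.1727]
hub [476.4443 200.0904]
end [570.3069 188.9072]
tip [315.1883 209.7793]
pointer_tip [(array([254.,  75., 275., 131.]), 0.95), (array([284., 154., 313., 220.]), 0.76)]
clamp [(array([457., 183., 576., 216.]), 0.61)]
carriage [(array([221., 179., 573., 305.]), 0.59)]
```

View pics/w1.png

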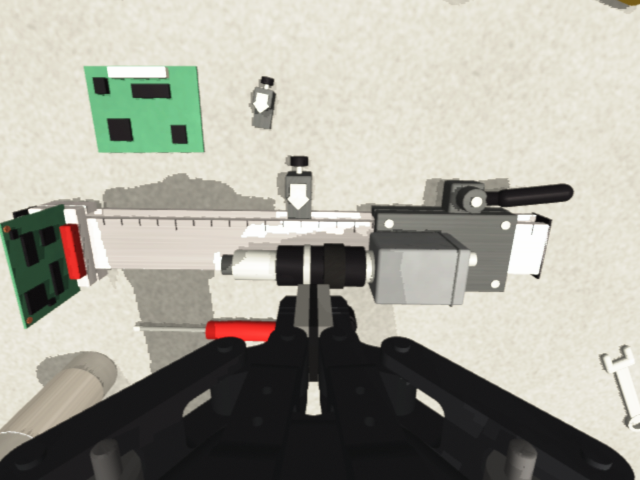

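```bash
python3 - <<'E'
import cv2
a=cv2.imread("pics/w1.png")[165:240,270:390]; b=cv2.imread("pics/w1.png")[165:305,470:590]
cv2.imwrite("pics/w1c.png",cv2.resize(a,(800,500),interpolation=cv2.INTER_CUBIC))
E
```

```text
(no output)
```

View pics/w1c.png

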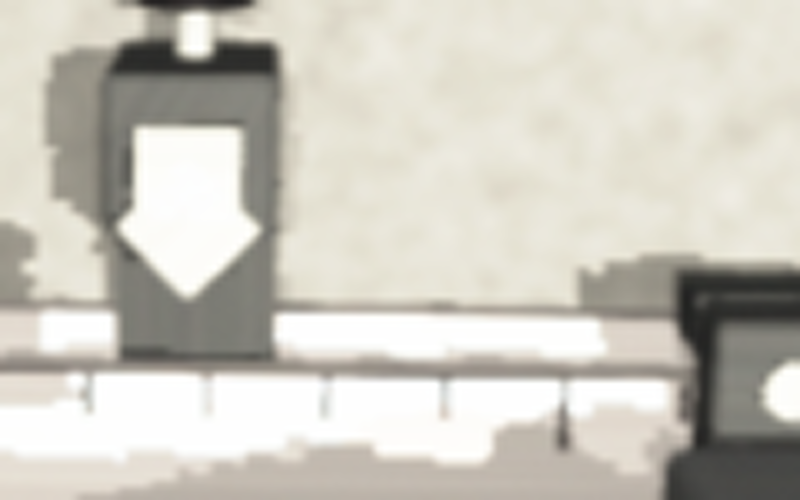

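```bash
cat >> h.py <<'E'
def inv(p,P):
    c,s=np.cos(p[2]),np.sin(p[2]); d=np.asarray(P)[:2]-np.array(p[:2]); return np.array([c*d[0]+s*d[1],-s*d[0]+c*d[1],P[2]])
E
python3 - <<'E'
from h import *
import pickle
W=cam("wrist",pickle.load(open("w1.pkl","rb"))); p=[ 0.4894,0.0812,0.0926,-0.0659,0.1301,-0.0011]
S,D=cam("scene"),cam("side")
for n,uv,z in [("FR",(376.8,213),.054),("tip",(298.2,209.7),.051),("hub",(477,201.5),.072),("end",(573,191.5),.074),("TL?",(505,291),.054),("RR",(549,218),.035)]:
    P=ray(W,uv,z); print(n,P,inv(p,P))
q=ray(W,(298.2,209.7),.051)
print("tip in scene",proj(S,q),"side",proj(D,q))
E
```

```text
FR [0.5397 0.0195 0.054 ] [ 0.0443 -0.0661  0.054 ]
tip [0.5347 0.1024 0.051 ] [0.047  0.0169 0.051 ]
hub [ 0.5647 -0.0742  0.072 ] [ 0.0606 -0.1616  0.072 ]
end [ 0.5836 -0.1645  0.074 ] [ 0.0711 -0.2533  0.074 ]
TL? [ 0.4638 -0.1377  0.054 ] [-0.0457 -0.2156  0.054 ]
RR [ 0.5479 -0.176   0.035 ] [ 0.0345 -0.2616  0.035 ]
tip in scene [366.4623 217.6451] side [305.7201 217.5287]
```

Request:
play_rows --motion '[[[0, -0.3, 0], [0, 0, 0]], [[0, -0.3, 0], [0, 0, 0]], [[0, -0.3, 0], [0, 0, 0]], [[0, -0.3, 0], [0, 0, 0]], [[0, -0.3, 0], [0, 0, 0]], [[0, -0.3, 0], [0, 0, 0]], [[0, -0.3, 0], [0, 0, 0]], [[-0.01, -0.31, 0], [0, 0, 0]], [[0, 0, -0.35], [0, 0, 0]], [[0, 0, -0.35], [0, 0, 0]], [[0, 0, -0.35], [0, 0, 0]], [[0, 0, -0.35], [0, 0, 0]]]'

```text
time: 5.0
tcp_pos: [0.5462, -0.1548, 0.1384]
orientation: [[0.996, 0.091, 0.001], [0.091, -0.996, -0.0], [0.001, 0.0, -1.0]]
force: [-0.2, -0.1, -0.6]
opening: 0.0001
grip_force: 0.0
```

Request:
play_rows --motion '[[[0, 0, -0.3], [0, 0, 0]], [[0, 0, -0.3], [0, 0, 0]], [[0, 0, -0.2], [0, 0, 0]], [[0, 0, 0], [0, 0, 0]], [[0, 0, 0], [0, 0, 0]]]'

```text
time: 5.5
tcp_pos: [0.5465, -0.1543, 0.0598]
orientation: [[0.996, 0.092, -0.0], [0.092, -0.996, -0.0], [-0.0, 0.0, -1.0]]
force: [0.3, -0.2, 0.3]
opening: 0.0001
grip_force: 0.0
```

```bash
python3 - <<'E'
from h import *
p=[ 0.4894,0.0812,0.0926]
hub=np.array([.0615,-.161])
prev=None
for a,r in [(.05,.078),(.12,.078),(.3,.078),(.5,.076),(.7,.074),(.9,.072),(1.05,.070),(1.2,.068),(1.3,.066)]:
    d=np.array([np.sin(a),-np.cos(a)]); n=np.array([np.cos(a),np.sin(a)])
    c=hub+r*d-(.009+.011*n[0]+.0145*n[1])*n
    w=rail(p,[*c,.057]); print(a,c,w,None if prev is None else (w-prev)*10); prev=w
s=state(); print(s["tcp_pos"],inv(p,s["tcp_pos"]),s["force"],s["time"])
E
```

```text
0.05 [ 0.0447 -0.2399] [ 0.5561 -0.1536  0.057 ] None
0.12 [ 0.0493 -0.241 ] [ 0.5608 -0.1542  0.057 ] [ 0.047  -0.0066  0.    ]
0.3 [ 0.0618 -0.2425] [ 0.5734 -0.1546  0.057 ] [ 0.1257 -0.0036  0.    ]
0.5 [ 0.0755 -0.24  ] [ 0.5867 -0.1508  0.057 ] [0.1335 0.0383 0.    ]
0.7 [ 0.0887 -0.2348] [ 0.5994 -0.1444  0.057 ] [0.1271 0.0634 0.    ]
0.9 [ 0.101  -0.2271] [ 0.611  -0.1355  0.057 ] [0.1151 0.0888 0.    ]
1.05 [ 0.1088 -0.2193] [ 0.618  -0.1271  0.057 ] [0.0701 0.0845 0.    ]
1.2 [ 0.1153 -0.2103] [ 0.6236 -0.1176  0.057 ] [0.0566 0.0952 0.    ]
1.3 [ 0.1182 -0.2036] [ 0.6259 -0.1106  0.057 ] [0.0225 0.0695 0.    ]
[ 0.5465 -0.1543  0.0598] [ 0.0351 -0.2397  0.0598] [ 0.2899 -0.2388  0.2798] 5.5
```

Request:
play_rows --motion '[[[0, 0, -0.03], [0, 0, 0]], [[0.05, 0, 0], [0, 0, 0]], [[0.05, 0, 0], [0, 0, 0]], [[0.05, 0, 0], [0, 0, 0]], [[0.05, 0, 0], [0, 0, 0]], [[0.05, 0, 0], [0, 0, 0]], [[0.05, 0.01, 0], [0, 0, 0]], [[0.05, 0.015, 0], [0, 0, 0]], [[0.05, 0.015, 0], [0, 0, 0]]]'

```text
time: 6.4
tcp_pos: [0.5868, -0.1495, 0.0561]
orientation: [[0.996, 0.093, -0.001], [0.093, -0.996, 0.0], [-0.001, -0.0, -1.0]]
force: [-2.8, 0.3, 0.7]
opening: 0.0001
grip_force: 1.0
```

Request:
play_rows --motion '[[[0.06, 0.03, 0], [0, 0, 0]], [[0.06, 0.03, 0], [0, 0, 0]], [[0.06, 0.04, 0], [0, 0, 0]], [[0.055, 0.045, 0], [0, 0, 0]], [[0.04, 0.045, 0], [0, 0, 0]], [[0.035, 0.04, 0], [0, 0, 0]], [[0.03, 0.045, 0], [0, 0, 0]], [[0.03, 0.05, 0], [0, 0, 0]], [[0.015, 0.03, 0], [0, 0, 0]], [[0.01, 0.03, 0], [0, 0, 0]], [[0, 0, 0], [0, 0, 0]]]'

```text
time: 7.5
tcp_pos: [0.6266, -0.1106, 0.0564]
orientation: [[0.996, 0.094, 0.001], [0.094, -0.996, 0.0], [0.001, -0.0, -1.0]]
force: [-1.4, -0.1, 0.6]
opening: -0.0
grip_force: 0.3
```

Request:
play_rows --motion '[[[-0.02, -0.15, 0], [0, 0, 0]], [[0, -0.15, 0], [0, 0, 0]], [[0, 0, 0.35], [0, 0, 0]], [[0, 0, 0.35], [0, 0, 0]], [[-0.35, -0.08, 0.1], [0, 0, 0]], [[-0.35, -0.08, 0], [0, 0, 0]], [[-0.35, -0.08, 0], [0, 0, 0]], [[-0.08, 0, 0], [0, 0, 0]], [[0, 0, 0], [0, 0, 0]], [[0, 0, 0], [0, 0, 0]]]'

```text
time: 8.5
tcp_pos: [0.5124, -0.1658, 0.1366]
orientation: [[0.996, 0.092, 0.002], [0.092, -0.996, -0.0], [0.002, 0.0, -1.0]]
force: [-0.0, 0.7, 0.1]
opening: 0.0002
grip_force: 0.0
```

```bash
python3 - <<'E'
from h import *
s=state(); im=grab_frame("wrist"); cv2.imwrite("pics/w2.png",im); p=[ 0.4894,0.0812,0.0926]
print(s["tcp_pos"],inv(p,s["tcp_pos"]),s["force"],s["time"])
W=cam("wrist",s)
for n,P in [("TR",(.045,-.216,.054)),("TL",(-.045,-.216,.054)),("hub",(.0615,-.161,.072)),("FR",(.045,-.066,.054))]: print(n,proj(W,rail(p,P)))
E
```

```text
[ 0.5124 -0.1658  0.1366] [ 0.0001 -0.2481  0.1366] [-0.0234  0.7268  0.137 ] 8.5
TR [261.5801 174.2419]
TL [267.0082 303.7182]
hub [158.5536 148.9264]
FR [ 22.1139 174.2736]
```

View pics/w2.png

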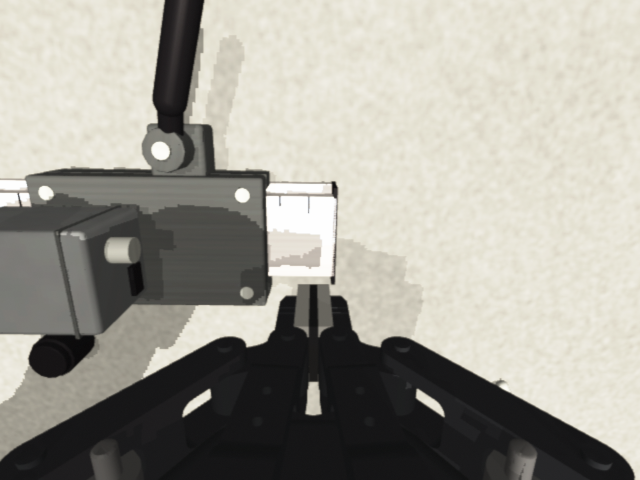

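Request:
play_rows --motion '[[[0, 0, -0.35], [0, 0, 0]], [[0, 0, -0.35], [0, 0, 0]], [[0, 0, -0.2], [0, 0, 0]], [[0, 0, -0.045], [0, 0, 0]], [[0, 0, 0], [0, 0, 0]], [[-0.004, 0.04, 0], [0, 0, 0]], [[-0.004, 0.04, 0], [0, 0, 0]], [[-0.004, 0.04, 0], [0, 0, 0]], [[-0.004, 0.04, 0], [0, 0, 0]]]'

```text
time: 9.45
tcp_pos: [0.5098, -0.1487, 0.0424]
orientation: [[0.996, 0.093, 0.001], [0.093, -0.996, -0.0], [0.001, 0.0, -1.0]]
force: [0.6, -1.1, 0.2]
opening: 0.0002
grip_force: 0.0
```

Request:
play_rows --motion '[[[-0.002, 0.02, 0], [0, 0, 0]], [[-0.002, 0.02, 0], [0, 0, 0]]]'

```text
time: 9.65
tcp_pos: [0.5096, -0.1465, 0.0423]
orientation: [[0.996, 0.092, 0.001], [0.092, -0.996, -0.002], [0.001, 0.002, -1.0]]
force: [1.0, -6.0, 1.7]
opening: 0.0001
grip_force: 3.6
```

Request:
play_rows --motion '[[[-0.002, 0.02, 0], [0, 0, 0]], [[-0.002, 0.02, 0], [0, 0, 0]]]'

```text
time: 9.85
tcp_pos: [0.5093, -0.1431, 0.0423]
orientation: [[0.996, 0.091, 0.002], [0.091, -0.996, -0.002], [0.001, 0.002, -1.0]]
force: [0.4, -7.7, 1.5]
opening: -0.0001
grip_force: 3.6
```

Request:
play_rows --motion '[[[-0.005, 0.05, 0], [0, 0, 0]], [[-0.005, 0.05, 0], [0, 0, 0]], [[-0.005, 0.05, 0], [0, 0, 0]], [[-0.005, 0.05, 0], [0, 0, 0]], [[-0.005, 0.05, 0], [0, 0, 0]], [[-0.005, 0.05, 0], [0, 0, 0]], [[-0.005, 0.05, 0], [0, 0, 0]], [[-0.005, 0.05, 0], [0, 0, 0]], [[-0.005, 0.05, 0], [0, 0, 0]], [[-0.005, 0.05, 0], [0, 0, 0]], [[-0.004, 0.04, 0], [0, 0, 0]], [[0, 0.02, 0], [0, 0, 0]]]'

```text
time: 11.05
tcp_pos: [0.5046, -0.0866, 0.0423]
orientation: [[0.996, 0.092, 0.003], [0.092, -0.996, -0.002], [0.003, 0.002, -1.0]]
force: [1.8, -6.8, 0.6]
opening: -0.0001
grip_force: 3.6
```

Request:
play_rows --motion '[[[0, 0, 0], [0, 0, 0]], [[0, 0, 0], [0, 0, 0]]]'

```text
time: 11.25
tcp_pos: [0.5046, -0.0863, 0.0423]
orientation: [[0.996, 0.092, 0.003], [0.092, -0.996, -0.001], [0.002, 0.002, -1.0]]
force: [2.1, -4.8, 0.3]
opening: -0.0001
grip_force: 2.3
```

Request:
play_rows --motion '[[[0.01, -0.1, 0], [0, 0, 0]], [[0, 0, 0.4], [0, 0, 0]], [[0, 0, 0.42], [0, 0, 0]], [[0, 0, 0.4], [0, 0, 0]], [[0, 0, 0], [0, 0, 0]], [[0.08, 0.4, 0], [0, 0, 0]], [[0.08, 0.4, 0], [0, 0, 0]], [[0.08, 0.4, 0], [0, 0, 0]], [[0.08, 0.4, 0], [0, 0, 0]], [[0.08, 0.4, 0], [0, 0, 0]], [[0.01, 0.1, 0], [0, 0, 0]], [[0, 0, 0], [0, 0, 0]]]'

```text
time: 12.45
tcp_pos: [0.5449, 0.1166, 0.1631]
orientation: [[0.995, 0.097, -0.001], [0.097, -0.995, 0.0], [-0.001, -0.001, -1.0]]
force: [-0.2, -0.4, -0.4]
opening: -0.0
grip_force: 0.0
```

Request:
play_rows --motion '[[[0, 0, 0], [0, 0, 0]], [[0, 0, 0], [0, 0, 0]]]'

```text
time: 12.65
tcp_pos: [0.5451, 0.1125, 0.1636]
orientation: [[0.996, 0.09, -0.001], [0.09, -0.996, -0.001], [-0.001, 0.001, -1.0]]
force: [-0.3, 0.4, -0.1]
opening: -0.0
grip_force: 0.0
```

```bash
python3 - <<'E'
from h import *
import pickle
s=state(); im=grab_frame("wrist"); cv2.imwrite("pics/w3.png",im); p=[ 0.4894,0.0812,0.0926]
pickle.dump(s,open("w3.pkl","wb"))
print(s["tcp_pos"],inv(p,s["tcp_pos"]),s["force"],s["time"],s["orientation"])
W=cam("wrist",s)
for n,P in [("tip",(.047,.0169,.051)),("FR",(.045,-.0052,.054)),("FRbot",(.045,-.0052,.036))]: print(n,proj(W,rail(p,P)))
t=np.round(proj(W,rail(p,(.045,.006,.052)))).astype(int); x0,y0=t[0]-60,t[1]-45; print(x0,y0)
cv2.imwrite("pics/w3c.png",cv2.resize(im[y0:y0+90,x0:x0+120],(800,600),interpolation=cv2.INTER_CUBIC))
E
```

```text
[0.5451 0.1125 0.1636] [0.0584 0.0261 0.1636] [-0.3207  0.4186 -0.0515] 12.65 [[ 0.9959  0.0905 -0.0006]
 [ 0.0905 -0.9959 -0.0011]
 [-0.0007  0.001  -1.    ]]
tip [324.9706 244.1002]
FR [354.7204 247.8567]
FRbot [352.1897 240.437 ]
280 202
```

View pics/w3c.png

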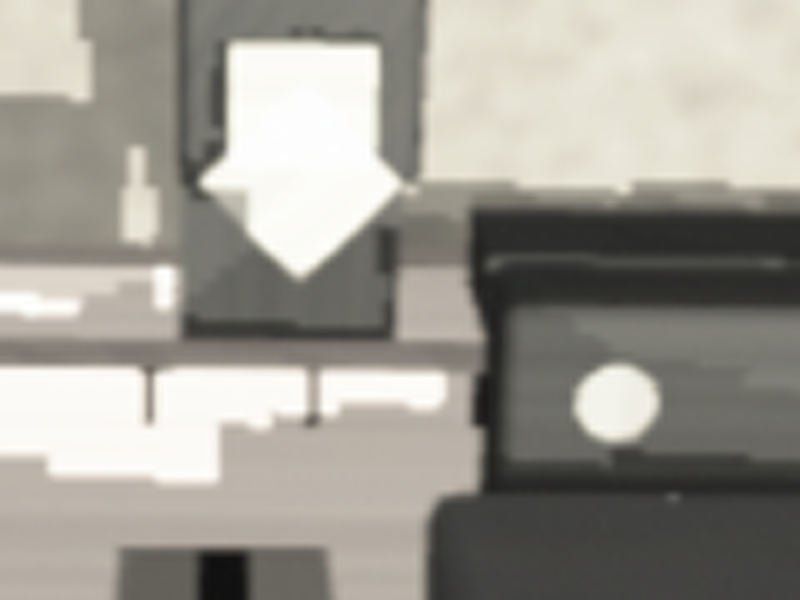

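Request:
play_rows --motion '[[[-0.07, -0.4, 0], [0, 0, 0]], [[-0.07, -0.4, 0], [0, 0, 0]], [[-0.07, -0.4, 0], [0, 0, 0]], [[-0.07, -0.4, 0], [0, 0, 0]], [[-0.07, -0.4, 0], [0, 0, 0]], [[-0.03, -0.25, 0], [0, 0, 0]], [[0, 0, 0], [0, 0, 0]], [[0, 0, -0.4], [0, 0, 0]], [[0, 0, -0.4], [0, 0, 0]], [[0, 0, -0.3], [0, 0, 0]], [[0, 0, -0.11], [0, 0, 0]], [[0, 0, 0], [0, 0, 0]]]'

```text
time: 13.9
tcp_pos: [0.5065, -0.11, 0.0418]
orientation: [[0.996, 0.093, -0.003], [0.093, -0.996, 0.0], [-0.003, -0.001, -1.0]]
force: [0.8, -0.5, -0.6]
opening: 0.0
grip_force: 0.0
```

Request:
play_rows --motion '[[[-0.003, 0.04, 0], [0, 0, 0]], [[-0.003, 0.04, 0], [0, 0, 0]], [[-0.003, 0.04, 0], [0, 0, 0]], [[-0.003, 0.04, 0], [0, 0, 0]], [[-0.003, 0.03, 0], [0, 0, 0]], [[-0.003, 0.03, 0], [0, 0, 0]], [[0, 0, 0], [0, 0, 0]]]'

```text
time: 14.6
tcp_pos: [0.5055, -0.0876, 0.0429]
orientation: [[0.996, 0.094, 0.0], [0.094, -0.996, 0.0], [0.0, -0.0, -1.0]]
force: [-0.4, 0.4, -1.3]
opening: -0.0002
grip_force: 0.0
```

Request:
play_rows --motion '[[[-0.002, 0.02, 0], [0, 0, 0]], [[-0.002, 0.02, 0], [0, 0, 0]], [[-0.002, 0.02, 0], [0, 0, 0]], [[-0.002, 0.02, 0], [0, 0, 0]], [[-0.002, 0.02, 0], [0, 0, 0]], [[-0.002, 0.02, 0], [0, 0, 0]], [[-0.002, 0.02, 0], [0, 0, 0]], [[-0.002, 0.02, 0], [0, 0, 0]], [[-0.002, 0.02, 0], [0, 0, 0]], [[0, 0, 0], [0, 0, 0]], [[0, 0, 0], [0, 0, 0]]]'

```text
time: 15.7
tcp_pos: [0.5041, -0.0717, 0.0428]
orientation: [[0.996, 0.091, 0.001], [0.091, -0.996, -0.001], [0.001, 0.001, -1.0]]
force: [0.6, -5.4, -1.6]
opening: -0.0001
grip_force: 2.3
```

Request:
play_rows --motion '[[[-0.001, 0.01, 0], [0, 0, 0]], [[-0.001, 0.01, 0], [0, 0, 0]], [[-0.001, 0.01, 0], [0, 0, 0]], [[-0.001, 0.01, 0], [0, 0, 0]], [[-0.001, 0.01, 0], [0, 0, 0]], [[0, 0, 0], [0, 0, 0]], [[0, 0, 0], [0, 0, 0]]]'

```text
time: 16.4
tcp_pos: [0.5037, -0.0669, 0.0428]
orientation: [[0.996, 0.091, 0.001], [0.091, -0.996, -0.002], [0.001, 0.002, -1.0]]
force: [0.9, -6.9, -2.0]
opening: 0.0003
grip_force: 2.6
```

Request:
play_rows --motion '[[[0.01, -0.1, 0], [0, 0, 0]], [[0, 0, 0.4], [0, 0, 0]], [[0, 0, 0.42], [0, 0, 0]], [[0, 0, 0.4], [0, 0, 0]], [[0, 0, 0], [0, 0, 0]], [[0.08, 0.36, 0], [0, 0, 0]], [[0.08, 0.36, 0], [0, 0, 0]], [[0.08, 0.36, 0], [0, 0, 0]], [[0.08, 0.36, 0], [0, 0, 0]], [[0.08, 0.3, 0], [0, 0, 0]], [[0, 0, 0], [0, 0, 0]], [[0, 0, 0], [0, 0, 0]]]'

```text
time: 17.6
tcp_pos: [0.5439, 0.099, 0.1642]
orientation: [[0.996, 0.094, -0.001], [0.094, -0.996, -0.0], [-0.001, 0.0, -1.0]]
force: [0.1, -0.4, -0.5]
opening: -0.0002
grip_force: 0.0
```

Request:
play_rows --motion '[[[0, 0, 0], [0, 0, 0]], [[0, 0, 0], [0, 0, 0]]]'

```text
time: 17.8
tcp_pos: [0.544, 0.0973, 0.1647]
orientation: [[0.996, 0.091, -0.0], [0.091, -0.996, -0.001], [-0.001, 0.001, -1.0]]
force: [1.5, -0.5, 0.1]
opening: 0.0001
grip_force: 0.0
```

```bash
python3 - <<'E'
from h import *
s=state(); im=grab_frame("wrist"); p=[ 0.4894,0.0812,0.0926]
print(s["tcp_pos"],inv(p,s["tcp_pos"]),s["time"])
W=cam("wrist",s)
for n,P in [("tip",(.047,.0169,.051)),("FR",(.045,.0141,.054)),("FRlevel",(.045,.0169,.054)),("FRbot",(.045,.0141,.036))]: print(n,proj(W,rail(p,P)))
t=np.round(proj(W,rail(p,(.045,.012,.052)))).astype(int); x0,y0=t[0]-40,t[1]-30; print(x0,y0)
cv2.imwrite("pics/w4c.png",cv2.resize(im[y0:y0+60,x0:x0+80],(800,600),interpolation=cv2.INTER_CUBIC))
E
```

```text
[0.544  0.0973 0.1647] [0.0559 0.0109 0.1647] 17.8
tip [304.9397 240.5664]
FR [308.6255 244.3467]
FRlevel [304.8743 244.3522]
FRbot [308.8961 237.1515]
271 213
```

View pics/w4c.png

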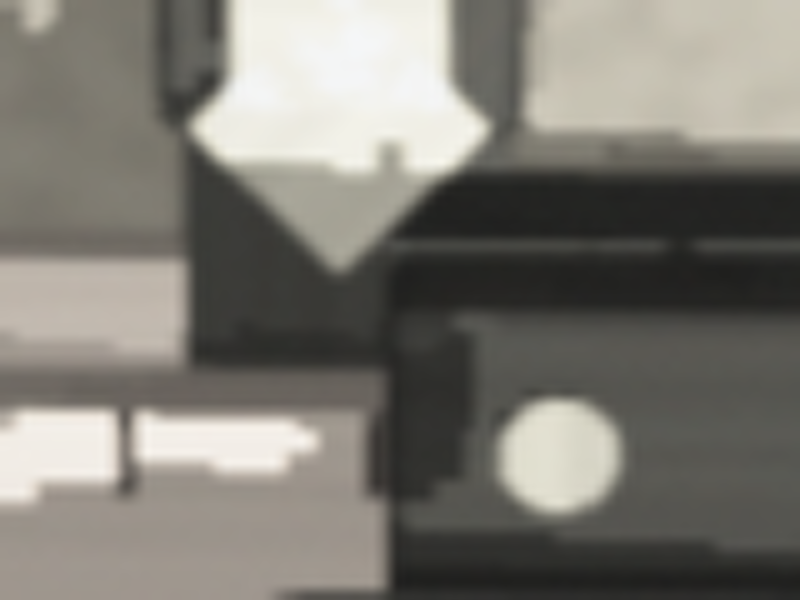

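Request:
play_rows --motion '[[[-0.08, -0.4, 0], [0, 0, 0]], [[-0.08, -0.4, 0], [0, 0, 0]], [[-0.08, -0.4, 0], [0, 0, 0]], [[-0.08, -0.4, 0], [0, 0, 0]], [[-0.065, -0.3, 0], [0, 0, 0]], [[0, 0, 0], [0, 0, 0]], [[0, 0, 0], [0, 0, 0]], [[0, 0, -0.4], [0, 0, 0]], [[0, 0, -0.4], [0, 0, 0]], [[0, 0, -0.3], [0, 0, 0]], [[0, 0, -0.12], [0, 0, 0]], [[0, 0, 0], [0, 0, 0]]]'

```text
time: 19.05
tcp_pos: [0.5052, -0.0901, 0.0417]
orientation: [[0.996, 0.094, -0.003], [0.094, -0.996, 0.001], [-0.003, -0.001, -1.0]]
force: [0.0, -0.2, 0.1]
opening: 0.0002
grip_force: 0.0
```

Request:
play_rows --motion '[[[-0.003, 0.04, 0], [0, 0, 0]], [[-0.003, 0.04, 0], [0, 0, 0]], [[-0.003, 0.04, 0], [0, 0, 0]], [[-0.003, 0.03, 0], [0, 0, 0]], [[-0.003, 0.03, 0], [0, 0, 0]], [[0, 0, 0], [0, 0, 0]], [[0, 0, 0], [0, 0, 0]]]'

```text
time: 19.75
tcp_pos: [0.5042, -0.0732, 0.0429]
orientation: [[0.996, 0.093, 0.0], [0.093, -0.996, -0.0], [0.0, 0.0, -1.0]]
force: [-0.1, 0.1, 0.1]
opening: -0.0002
grip_force: 0.0
```

Request:
play_rows --motion '[[[-0.001, 0.015, 0], [0, 0, 0]], [[-0.001, 0.015, 0], [0, 0, 0]], [[-0.001, 0.015, 0], [0, 0, 0]], [[-0.001, 0.01, 0], [0, 0, 0]], [[-0.001, 0.01, 0], [0, 0, 0]], [[-0.001, 0.01, 0], [0, 0, 0]], [[0, 0, 0], [0, 0, 0]], [[0, 0, 0], [0, 0, 0]]]'

```text
time: 20.55
tcp_pos: [0.5037, -0.0668, 0.0428]
orientation: [[0.996, 0.092, 0.0], [0.092, -0.996, -0.001], [0.0, 0.001, -1.0]]
force: [0.7, -4.9, -1.3]
opening: -0.0002
grip_force: 2.1
```

Request:
play_rows --motion '[[[-0.001, 0.01, 0], [0, 0, 0]], [[-0.001, 0.01, 0], [0, 0, 0]], [[-0.001, 0.01, 0], [0, 0, 0]], [[0, 0, 0], [0, 0, 0]], [[0, 0, 0], [0, 0, 0]]]'

```text
time: 21.05
tcp_pos: [0.5035, -0.0642, 0.0428]
orientation: [[0.996, 0.092, 0.0], [0.092, -0.996, -0.001], [0.0, 0.001, -1.0]]
force: [1.0, -5.5, -1.0]
opening: 0.0002
grip_force: 2.6
```

Request:
play_rows --motion '[[[0.01, -0.1, 0], [0, 0, 0]], [[0, 0, 0.4], [0, 0, 0]], [[0, 0, 0.42], [0, 0, 0]], [[0, 0, 0.4], [0, 0, 0]], [[0, 0, 0], [0, 0, 0]], [[0.08, 0.36, 0], [0, 0, 0]], [[0.08, 0.36, 0], [0, 0, 0]], [[0.08, 0.36, 0], [0, 0, 0]], [[0.08, 0.36, 0], [0, 0, 0]], [[0.08, 0.34, 0], [0, 0, 0]], [[0, 0, 0], [0, 0, 0]], [[0, 0, 0], [0, 0, 0]]]'

```text
time: 22.25
tcp_pos: [0.544, 0.1057, 0.1642]
orientation: [[0.995, 0.095, -0.001], [0.095, -0.995, -0.0], [-0.001, 0.0, -1.0]]
force: [-0.1, 0.1, -0.8]
opening: 0.0005
grip_force: 0.0
```

Request:
play_rows --motion '[[[0, 0, 0], [0, 0, 0]], [[0, 0, 0], [0, 0, 0]], [[0, 0, 0], [0, 0, 0]]]'

```text
time: 22.55
tcp_pos: [0.5443, 0.1041, 0.1649]
orientation: [[0.996, 0.091, 0.0], [0.091, -0.996, -0.0], [-0.0, 0.0, -1.0]]
force: [0.1, -0.1, -0.0]
opening: -0.0003
grip_force: 0.0
```

```bash
python3 - <<'E'
from h import *
s=state(); im=grab_frame("wrist"); p=[ 0.4894,0.0812,0.0926]
print(s["tcp_pos"],inv(p,s["tcp_pos"]),s["time"])
W=cam("wrist",s)
for n,P in [("tip",(.047,.0169,.051)),("FRlevel",(.045,.0169,.054)),("FR -2mm",(.045,.0149,.054)),("at x=.03",(.03,.0169,.054))]: print(n,proj(W,rail(p,P)))
t=np.round(proj(W,rail(p,(.045,.012,.052)))).astype(int); x0,y0=t[0]-40,t[1]-30; print(x0,y0)
cv2.imwrite("pics/w5c.png",cv2.resize(im[y0:y0+60,x0:x0+80],(800,600),interpolation=cv2.INTER_CUBIC))
E
```

```text
[0.5443 0.1041 0.1649] [0.0568 0.0178 0.1649] 22.55
tip [314.0181 241.7228]
FRlevel [314.0281 245.5104]
FR -2mm [316.7031 245.5076]
at x=.03 [314.0371 264.2159]
281 215
```

View pics/w5c.png

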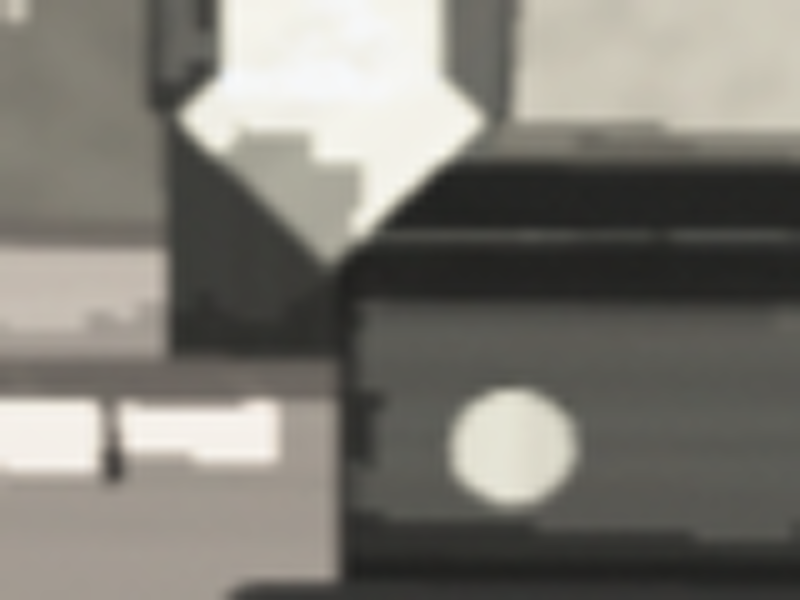

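Request:
play_rows --motion '[[[-0.08, -0.4, 0], [0, 0, 0]], [[-0.08, -0.4, 0], [0, 0, 0]], [[-0.08, -0.4, 0], [0, 0, 0]], [[-0.08, -0.4, 0], [0, 0, 0]], [[-0.08, -0.3, 0], [0, 0, 0]], [[0, 0, 0], [0, 0, 0]], [[0, 0, 0], [0, 0, 0]], [[0, 0, -0.4], [0, 0, 0]], [[0, 0, -0.4], [0, 0, 0]], [[0, 0, -0.3], [0, 0, 0]], [[0, 0, -0.12], [0, 0, 0]], [[0, 0, 0], [0, 0, 0]]]'

```text
time: 23.8
tcp_pos: [0.5038, -0.0834, 0.0416]
orientation: [[0.996, 0.095, -0.003], [0.095, -0.996, 0.001], [-0.003, -0.001, -1.0]]
force: [-0.2, 0.2, -0.2]
opening: -0.0002
grip_force: 0.0
```

Request:
play_rows --motion '[[[-0.001, 0.03, 0], [0, 0, 0]], [[-0.001, 0.03, 0], [0, 0, 0]], [[-0.001, 0.03, 0], [0, 0, 0]], [[-0.001, 0.03, 0], [0, 0, 0]], [[0, 0.02, 0], [0, 0, 0]], [[0, 0, 0], [0, 0, 0]], [[0, 0, 0], [0, 0, 0]]]'

```text
time: 24.5
tcp_pos: [0.504, -0.0707, 0.0429]
orientation: [[0.996, 0.093, 0.0], [0.093, -0.996, -0.0], [0.0, 0.0, -1.0]]
force: [-0.0, 0.1, 0.5]
opening: -0.0003
grip_force: 0.0
```

Request:
play_rows --motion '[[[0, 0.015, 0], [0, 0, 0]], [[-0.001, 0.015, 0], [0, 0, 0]], [[-0.001, 0.01, 0], [0, 0, 0]], [[-0.001, 0.01, 0], [0, 0, 0]], [[-0.001, 0.01, 0], [0, 0, 0]], [[-0.001, 0.01, 0], [0, 0, 0]], [[0, 0, 0], [0, 0, 0]], [[0, 0, 0], [0, 0, 0]]]'

```text
time: 25.3
tcp_pos: [0.5035, -0.0642, 0.0428]
orientation: [[0.996, 0.092, 0.0], [0.092, -0.996, -0.001], [0.0, 0.001, -1.0]]
force: [0.3, -4.2, -1.6]
opening: -0.0003
grip_force: 1.8
```

Request:
play_rows --motion '[[[0, 0.008, 0], [0, 0, 0]], [[0, 0, 0], [0, 0, 0]], [[0, 0, 0], [0, 0, 0]]]'

```text
time: 25.6
tcp_pos: [0.5034, -0.0638, 0.0428]
orientation: [[0.996, 0.092, 0.0], [0.092, -0.996, -0.001], [-0.0, 0.001, -1.0]]
force: [0.1, -6.3, -2.5]
opening: 0.0004
grip_force: 2.6
```

Request:
play_rows --motion '[[[0, 0.005, 0], [0, 0, 0]], [[0, 0, 0], [0, 0, 0]]]'

```text
time: 25.8
tcp_pos: [0.5034, -0.0634, 0.0428]
orientation: [[0.996, 0.092, -0.0], [0.092, -0.996, -0.001], [-0.0, 0.001, -1.0]]
force: [0.7, -5.4, -1.5]
opening: 0.0
grip_force: 2.8
```

Request:
play_rows --motion '[[[0.01, -0.1, 0], [0, 0, 0]], [[0.01, -0.05, 0.35], [0, 0, 0]], [[0, 0, 0.4], [0, 0, 0]], [[0.4, 0.04, 0], [0, 0, 0]], [[0.4, 0.04, 0], [0, 0, 0]], [[0.4, 0.04, 0], [0, 0, 0]], [[0, 0, 0], [0, 0, 0]], [[0, 0, 0], [0, 0, 0]]]'

```text
time: 26.6
tcp_pos: [0.6255, -0.0651, 0.1171]
orientation: [[0.996, 0.094, -0.001], [0.094, -0.996, 0.001], [-0.001, -0.001, -1.0]]
force: [0.3, 0.2, -0.4]
opening: -0.0002
grip_force: 0.0
```

```bash
python3 - <<'E'
from h import *
p=[ 0.4894,0.0812,0.0926]
hub=np.array([.0615,-.0784]); prev=None
for a,r in [(1.9,.072),(1.45,.07),(1.3,.07),(1.1,.072),(.9,.074),(.7,.075),(.5,.076),(.3,.076),(.15,.076),(.05,.076),(0,.076)]:
    d=np.array([np.sin(a),-np.cos(a)]); n=np.array([np.cos(a),np.sin(a)])
    c=hub+r*d+(.009+.011*abs(n[0])+.013*n[1])*n
    w=rail(p,[*c,.057]); print(a,c,w,None if prev is None else (w-prev)*10); prev=w
s=state(); print(s["tcp_pos"],inv(p,s["tcp_pos"]),s["time"])
# check hub / lever in the wrist image numerically
W=cam("wrist",s); print([np.round(proj(W,rail(p,(.0615+.09*np.sin(a),-.0784-.09*np.cos(a),.074)))) for a in (1.3,1.4,1.5)], proj(W,rail(p,(.0615,-.0784,.072))))
im=grab_frame("wrist"); cv2.imwrite("pics/w6.png",im)
print([(np.round(d["rect"]),round(d["conf"],2)) for n in ("clamp","lever_end") for d in spot_in("wrist",n)[:2]])
E
```

```text
1.9 [ 0.1216 -0.0316] [0.6134 0.061  0.057 ] None
1.45 [ 0.1338 -0.0638] [0.6285 0.0301 0.057 ] [ 0.1511 -0.3091  0.    ]
1.3 [ 0.1355 -0.0735] [0.6311 0.0205 0.057 ] [ 0.026  -0.0957  0.    ]
1.1 [ 0.1373 -0.0883] [0.6342 0.006  0.057 ] [ 0.0313 -0.1449  0.    ]
0.9 [ 0.1356 -0.104 ] [ 0.6341 -0.0098  0.057 ] [-0.0016 -0.1583  0.    ]
0.7 [ 0.1295 -0.1192] [ 0.6294 -0.0255  0.057 ] [-0.0468 -0.1563  0.    ]
0.5 [ 0.1198 -0.1332] [ 0.621  -0.0403  0.057 ] [-0.0843 -0.1486  0.    ]
0.3 [ 0.1063 -0.1441] [ 0.6085 -0.0525  0.057 ] [-0.1244 -0.1214  0.    ]
0.15 [ 0.0944 -0.1503] [ 0.5973 -0.0597  0.057 ] [-0.1121 -0.0725  0.    ]
0.05 [ 0.0859 -0.1533] [ 0.5891 -0.0635  0.057 ] [-0.0821 -0.0376  0.    ]
0 [ 0.0815 -0.1544] [ 0.5848 -0.065   0.057 ] [-0.0429 -0.0153  0.    ]
[ 0.6255 -0.0651  0.1171] [ 0.122  -0.1582  0.1171] 26.6
[array([209., 218.]), array([192., 215.]), array([175., 213.])] [182.3954 354.8515]
[(array([165., 218., 228., 364.]), 0.73), (array([  0., 218., 270., 461.]), 0.4), (array([165., 218., 229., 363.]), 0.6)]
```

Request:
play_rows --motion '[[[-0.01, 0.38, 0], [0, 0, 0]], [[-0.01, 0.38, 0], [0, 0, 0]], [[-0.01, 0.37, 0], [0, 0, 0]], [[0, 0, 0], [0, 0, 0]], [[0, 0, 0], [0, 0, 0]], [[0, 0, -0.25], [0, 0, 0]], [[0, 0, -0.25], [0, 0, 0]], [[0, 0, -0.11], [0, 0, 0]], [[0, 0, 0], [0, 0, 0]]]'

```text
time: 27.65
tcp_pos: [0.6213, 0.046, 0.0555]
orientation: [[0.996, 0.091, -0.003], [0.091, -0.996, -0.001], [-0.003, 0.001, -1.0]]
force: [-0.1, -0.2, 0.1]
opening: 0.0001
grip_force: 0.0
```

Request:
play_rows --motion '[[[0.04, -0.06, 0], [0, 0, 0]], [[0.03, -0.06, 0], [0, 0, 0]], [[0.02, -0.06, 0], [0, 0, 0]], [[0.01, -0.06, 0], [0, 0, 0]], [[0.01, -0.06, 0], [0, 0, 0]], [[0.01, -0.06, 0], [0, 0, 0]], [[0.01, -0.06, 0], [0, 0, 0]]]'

```text
time: 28.35
tcp_pos: [0.6353, 0.0057, 0.0568]
orientation: [[0.996, 0.094, -0.0], [0.094, -0.996, 0.001], [-0.0, -0.001, -1.0]]
force: [0.1, 2.3, -0.8]
opening: 0.0
grip_force: 1.0
```

Request:
play_rows --motion '[[[0, -0.08, 0], [0, 0, 0]], [[0, -0.08, 0], [0, 0, 0]], [[-0.025, -0.08, 0], [0, 0, 0]], [[-0.025, -0.08, 0], [0, 0, 0]], [[-0.04, -0.075, 0], [0, 0, 0]], [[-0.045, -0.075, 0], [0, 0, 0]], [[-0.06, -0.06, 0], [0, 0, 0]], [[-0.065, -0.06, 0], [0, 0, 0]], [[0, 0, 0], [0, 0, 0]]]'

```text
time: 29.25
tcp_pos: [0.6082, -0.0549, 0.0569]
orientation: [[0.996, 0.092, -0.001], [0.092, -0.996, -0.001], [-0.001, 0.001, -1.0]]
force: [0.2, -0.8, 0.6]
opening: -0.0004
grip_force: 0.0
```

Request:
play_rows --motion '[[[-0.05, -0.03, 0], [0, 0, 0]], [[-0.05, -0.03, 0], [0, 0, 0]], [[-0.04, -0.02, 0], [0, 0, 0]], [[-0.03, -0.01, 0], [0, 0, 0]], [[0, 0, 0], [0, 0, 0]]]'

```text
time: 29.75
tcp_pos: [0.5919, -0.0625, 0.0568]
orientation: [[0.996, 0.093, -0.0], [0.093, -0.996, -0.0], [-0.0, 0.0, -1.0]]
force: [0.3, 1.0, -0.1]
opening: -0.0001
grip_force: 0.2
```

Request:
play_rows --motion '[[[-0.03, 0, 0], [0, 0, 0]], [[-0.02, 0, 0], [0, 0, 0]], [[-0.02, 0, 0], [0, 0, 0]], [[0, 0, 0], [0, 0, 0]]]'

```text
time: 30.15
tcp_pos: [0.5853, -0.0628, 0.0569]
orientation: [[0.996, 0.093, 0.0], [0.093, -0.996, -0.0], [0.0, 0.0, -1.0]]
force: [1.6, -1.0, 0.1]
opening: -0.0001
grip_force: 1.0
```

Request:
play_rows --motion '[[[-0.02, 0, 0], [0, 0, 0]], [[-0.01, 0, 0], [0, 0, 0]], [[0, 0, 0], [0, 0, 0]]]'

```text
time: 30.45
tcp_pos: [0.5846, -0.0626, 0.0572]
orientation: [[0.996, 0.093, 0.004], [0.093, -0.996, -0.0], [0.004, 0.001, -1.0]]
force: [9.6, -2.4, -3.9]
opening: -0.0001
grip_force: 4.3
```

Request:
play_rows --motion '[[[0.15, 0, 0], [0, 0, 0]], [[0.15, 0, 0], [0, 0, 0]], [[0, 0, 0.4], [0, 0, 0]], [[0, 0, 0.4], [0, 0, 0]], [[0, 0, 0.28], [0, 0, 0]], [[-0.14, 0.33, 0], [0, 0, 0]], [[-0.14, 0.33, 0], [0, 0, 0]], [[-0.14, 0.33, 0], [0, 0, 0]], [[-0.14, 0.33, 0], [0, 0, 0]], [[-0.14, 0.31, 0], [0, 0, 0]], [[0, 0, 0], [0, 0, 0]], [[0, 0, 0], [0, 0, 0]]]'

```text
time: 31.65
tcp_pos: [0.5414, 0.1014, 0.1646]
orientation: [[0.995, 0.095, -0.002], [0.095, -0.995, -0.0], [-0.002, 0.0, -1.0]]
force: [-0.1, -0.3, 0.5]
opening: 0.0
grip_force: 0.0
```

Request:
play_rows --motion '[[[0, 0, 0], [0, 0, 0]], [[0, 0, 0], [0, 0, 0]], [[0, 0, 0], [0, 0, 0]]]'

```text
time: 31.95
tcp_pos: [0.5426, 0.0996, 0.1647]
orientation: [[0.996, 0.091, -0.0], [0.091, -0.996, -0.0], [-0.0, 0.0, -1.0]]
force: [0.2, -1.0, -0.5]
opening: -0.0
grip_force: 0.0
```

```bash
python3 - <<'E'
from h import *
s=state(); im=grab_frame("wrist"); p=[ 0.4894,0.0812,0.0926]
print(s["tcp_pos"],inv(p,s["tcp_pos"]),s["time"])
W=cam("wrist",s)
lv=proj(W,rail(p,(.045,.0169,.054)))
for n,P in [("tip",(.047,.0169,.051)),("FRlevel",(.045,.0169,.054)),("FR-1",(.045,.0159,.054)),("hub",(.0615,-.0784,.072)),("end0",(.0615,-.1684,.074)),("end.2",(.0615+.0179,-.0784-.0882,.074))]: print(n,proj(W,rail(p,P)))
x0,y0=int(lv[0])-40,int(lv[1])-30; print(x0,y0)
a=cv2.resize(im[y0:y0+60,x0:x0+80],(400,300),interpolation=cv2.INTER_CUBIC)
b=cv2.resize(im[140:320,300:640],(566,300),interpolation=cv2.INTER_CUBIC)
c=np.zeros((600,800,3),np.uint8); c[:300,:400]=a; c[300:,:566]=b; cv2.imwrite("pics/w7.png",c)
E
```

```text
[0.5426 0.0996 0.1647] [0.0547 0.0134 0.1647] 31.95
tip [308.2442 239.1177]
FRlevel [308.2047 242.8951]
FR-1 [309.5462 242.8937]
hub [447.1315 228.0745]
end0 [580.9642 228.7363]
end.2 [584.1568 202.7945]
268 212
```

View pics/w7.png

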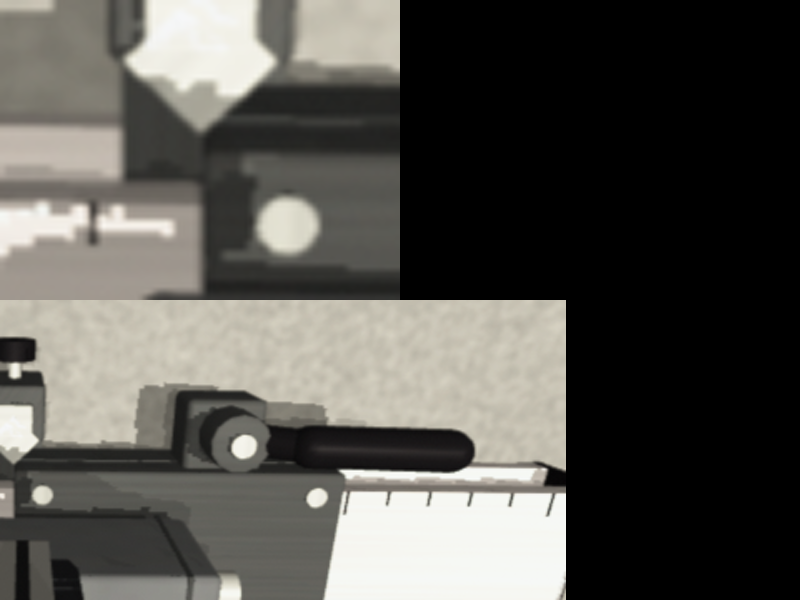

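The picture shows the front edge (px 308.6) level with the pointer tip (px 308.2), about 0.3 mm short. The lever lies parallel to the rail, and the arm is clear above.

```bash
python3 -c "
from workcell import *
print(finish_job())"
```

```text
the job is handed in; nothing more can be done
None
```

The job is handed in: the carriage was released, pushed to about 0.3 mm short of the pointer tip without running past it, and locked again with the lever parallel to the rail. It took about 32 s, and the arm ended clear of everything.

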